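# Put the spice jar away and latch the bin's gate

### The arm

A 6-joint arm with a two-finger parallel gripper is mounted at the origin on the work surface. World frame = base frame: x ahead of the robot, y to its left, z up, the work surface at z = 0. Lengths are in m, angles in degrees, forces in N, time in s.
With the tool pointing down it reaches from about 0.25 to 0.85 m from the base axis. Payload 12.5 kg.
Tool frame: the origin (TCP) lies on the mounting face of the last link; the fingertips stand 186 mm ahead of it and the grasp point (between the pads) lies 167 mm ahead of it; z points along the fingers, x is the direction in which the jaws open and shut, and the axes are right-handed (so a half turn about z gives the same grasp; the last joint's range is limited). The gripper opens to 93 mm and grips with 3 to 60 N. Pads are 15 mm wide; open, the fingers measure 128 mm over their backs; the gripper's body (75 mm by 188 mm) begins 65 mm behind the grasp point.
Start: joints at [-74.977, 20.094, 94.641, -0, 65.266, -4.847], TCP at [0.187, -0.517, 0.405] pointing down, gripper open.
Joint ranges: [-157.81, 157.81], [-45, 120.19], [0.68, 151.7], [-89.99, 269.99], [4.06, 180], [-164.3, 164.3]. Speed limits (degrees/s): [127.2, 127.2, 159.86, 180, 180, 180].

### API

Orientations are given as a 3x3 rotation matrix whose columns are the frame's x, y, z axes.
In Python, from rig import env, imaging, workorder gives the robot as it stands. The module is installed in compiled form; this text tells all that it offers.
- The arm moves only by the shell command python3 -m handwheel 'ROWS' [FORCE]. ROWS is JSON, a list of rows, each a list of 7 numbers: the closure, from -1 (fully open) to 1 (shut), so that 0 is half open, then the shift along the world's x, y, z in cm, then the turn, a rotation vector about the world's x, y, z in rad. In form: [[hand, tx, ty, tz, ax, ay, az], ...]. A call has 1 to 5 rows; each row shifts and turns the commanded pose from where the row before left it; what a row does not reach is not made up. A row lasts 1/10 s, in which the tool goes at most 50 mm and 8.59 degrees, less where a joint would pass 70% of its speed; a pose out of reach is approached as far as the arm can. A call with a gripper value outside its range is refused whole. The fingers move at their own pace and stop on an object; FORCE is the grip in N (left out, the last holds). Time passes only in rows, so rows that do not move let the fingers close. It gives the time, the measured TCP pose, the force and the opening at its end, in the units of the state.
- env.sense(): the state, without advancing time (a new reading comes with each control period).
- imaging.snapshot(name): name is "scene" or "top" or "wrist"; returns a dict with "pixels" (384x512x3 uint8, red, green, blue), "fx", "fy", "cx", "cy" (pixels), "origin" and "attitude" of the camera in the world. Camera axes: x right, y up, looking along -z (the intrinsics and any distortion apply to the point x, -y, -z); pixel columns grow to the right and rows downward; lengths in m; the calibration is good to about 2 mm. A picture is of the moment at which its call begins. There is no depth.
- workorder.finish_job(): hands the job in, once; it reports no verdict.
The state is a dict: "t": time; "q": joint angles; "joint_velocities": joint speeds; "joint_torque": joint torques, N m; "tool_pos": TCP position; "tool_rot": TCP orientation; "force": force on the tool from outside, world axes, zero at the start; "ft_torque": the same for the moment, N m; "width": finger opening in m.
Only numpy, scipy, OpenCV 4.12 (cv2) and the standard library are available. Lean on these libraries where they do the work, as an engineer would, in place of code of your own. Each camera call takes 0.05 s, during which the arm holds its last target. There are 200 camera calls.

### The job

Stand the spice jar that is out on the sideboard in the empty bay of the white spice bin, upright and set down gently. Then push the bin's front gate shut until its sprung latch rides over the keeper and snaps in behind it, so that the gate stays shut by itself. Ease the gate home without slamming or forcing it, and leave everything else standing where it is.

Things in the scene. Friction and masses are not known exactly. Their poses are not given: they have to be found in the camera images.
- bin: White plastic spice bin, fixed: 100 mm deep (x), 188 wide (y), walls 60 high and 4 thick, floor 5 thick, open on top. Origin: centre of its underside; -x is its open front, closed by the gate; z up. Two dividers (tops 30 mm above the sideboard) make three bays 58 mm wide, centred at y = -61, 0, +61 mm, x = 0. Two bays hold a jar like the one outside.
- pad: Round cork pad, 52 mm across and 3 mm thick, fixed on the bin's floor in the middle of the empty bay (any of the three); origin: centre of its underside, so the jar stands 3 mm above it.
- jar: The spice jar to be put away: round glass jar with steel cap, 40 mm across, 95 mm high, about 0.11 to 0.21 kg, standing loose on the sideboard. Origin: centre of its underside, z up. Gripped 80 mm up, the fingertips clear the bin's walls and gate.
- gate (a joint): Hinge angle of the bin's front gate, rad: 0 nominally shut, positive as it swings open towards the robot (starts 0.4 to 0.75); it stays where left. A latch at its free (-y) end meets a steel keeper in a slot on the bin, up to 12 mm further in or out each time: the latch first touches between 0.22 and 0.065 rad and snaps in between 0.085 and -0.06. Over 1.2 rad/s counts as slamming.
- bolt (a joint): The bevelled steel latch bolt in the gate's free end, m: 0 sprung fully out, growing as it is pressed in (about 6 mm while riding over the keeper, 0 again once snapped in). 14 mm high, centred 45 mm above the sideboard, it stands 12 mm out of the gate's end; its 4 mm raised housing covers the last 17 mm of the gate's front face.
- buffer (a joint): How far the black rubber buffer behind the gate's free end (9 mm wide, carried by the keeper) is pressed in, m: 0 free, about 0.001 when the gate is latched (it keeps the latch from rattling), up to 0.008.
- gate_hinge (a point): A point on the gate's upright hinge axis, 35 mm above the sideboard (at the bin's x = -56, y = +86 mm); turns with the gate: -y along the gate to its free end, -x out of its front face, z up. The gate is a white plastic panel, mid-plane through the hinge, 10 mm thick, reaching from 6 to 166 mm from the hinge and 8 to 62 mm above the sideboard.
- gate_face (a point): A point on the gate's front face, 125 mm from the hinge, 35 mm up, a good place to push, along its +x (axes as gate_hinge). Pushed here, riding over the keeper takes some 4 to 11 N, then it eases, and a rubber buffer (about 6 N/mm at the free end) must be pressed with 8 to 12 N before the latch snaps in: 13 to 15 N square to the face has surely latched. Over 17 N on the gate counts as forcing it.
- jar_a: A jar in one bay of the bin, like the jar to be put away, loose; leave it. Origin: centre of its underside.
- jar_b: The jar in another bay of the bin, loose; leave it. Origin: centre of its underside.
- sugar_bowl: Stainless steel sugar bowl with clip-on lid, 105 mm across, 98 mm high, loose; leave it. Origin: centre of its underside.
- milk_jug: Glass milk jug, 80 mm across, 110 mm high, handle at its +y, loose; leave it. Origin: centre of its underside.
- cups: Two red ceramic espresso cups nested together, 66 mm across, 77 mm high, loose; leave them. Origin: centre of the underside.
- dipper: Wooden honey dipper lying down, 150 mm long, 28 mm thick head at its origin, handle along its +x, loose; leave it.
Mind the look-alikes: they are no part of the job. What is shaped like the bin but green is not meant.

How it is judged:
By the outcome, as a careful person would: the job done as asked, in the order asked, and still so for the second after the job is handed in, with the robot touching nothing.
It also fails if it takes over 54 s, if anything falls off the work surface, if the arm or the gripper's body presses on something with over 40 N, if the wrist force passes 120 N, or if a joint passes its speed limit or range.

## Working session

There is one attempt and no reset: what is moved stays moved. The work goes in short steps, Python scripts to look and compute and a shell command to move; the robot and the scene stay as the last step left them, time stands still between calls to the robot, and variables do not carry over. Pictures are saved under pics/ and viewed, about 8 in all and at most 12, crops included, and the job is handed in when it is done.

```bash
mkdir -p pics; cat > h.py <<'E'
from rig import env, imaging, workorder
import numpy as np, cv2
def snap(n):
    return imaging.snapshot(n)
def save(s,f,crop=None,k=1):
    im=s["pixels"][...,::-1]
    if crop: r0,r1,c0,c1=crop; im=im[r0:r1,c0:c1]
    cv2.imwrite(f,cv2.resize(im,None,fx=k,fy=k,interpolation=cv2.INTER_CUBIC))
def ray(s,u,v):
    d=np.array([(u-s["cx"])/s["fx"],-(v-s["cy"])/s["fy"],-1.])
    return np.array(s["origin"]),np.array(s["attitude"])@d
def onz(s,u,v,z):
    o,d=ray(s,u,v); return o+d*(z-o[2])/d[2]
def proj(s,p):
    c=np.array(s["attitude"]).T@(np.array(p)-np.array(s["origin"]))
    return s["cx"]+s["fx"]*c[0]/-c[2], s["cy"]-s["fy"]*c[1]/-c[2]
E
python3 - <<'E'
from h import *
for n in("scene","top"):
    s=snap(n); save(s,f"pics/{n}0.png",k=1.5)
    print(n,{k:(np.round(v,3).tolist() if not isinstance(v,str) else v) for k,v in s.items() if k!="pixels"})
print(env.sense())
E
```

```text
scene {'fx': 430.24, 'fy': 430.24, 'cx': 258.267, 'cy': 197.874, 'origin': [1.38, -0.16, 0.852], 'attitude': [[0.095, -0.676, 0.731], [0.995, 0.068, -0.067], [-0.004, 0.734, 0.679]]}
top {'fx': 391.201, 'fy': 391.201, 'cx': 254.871, 'cy': 190.704, 'origin': [0.383, -0.083, 1.19], 'attitude': [[0.006, 0.991, -0.137], [-1.0, 0.004, -0.013], [-0.012, 0.137, 0.99]]}
{'t': 0.1, 'q': array([-7.49762038e+01,  2.01220469e+01,  9.46721774e+01,  2.23745730e-03,
        6.52646106e+01, -4.84718395e+00]), 'joint_velocities': array([ 0.02956366, -0.12172188, -0.03958408, -0.02606069, -0.02072478,
       -0.00347917]), 'joint_torque': array([ 5.67718362e-04, -4.98030102e+01, -2.85704881e+01,  7.00045167e-02,
        2.38860038e-02, -6.19730417e-05]), 'tool_pos': array([ 0.1869464 , -0.5171395 ,  0.40425488]), 'tool_rot': array([[ 3.39887756e-01, -9.40465980e-01, -2.31927437e-04],
       [-9.40465455e-01, -3.39887813e-01,  1.00095526e-03],
       [-1.02019368e-03, -1.22092693e-04, -9.99999472e-01]]), 'force': array([-0.45037371, -0.12580633,  0.50979682]), 'ft_torque': array([ 0.04091102, -0.0416455 ,  0.00053303]), 'width': 0.0929590368163313}
```

View pics/scene0.png

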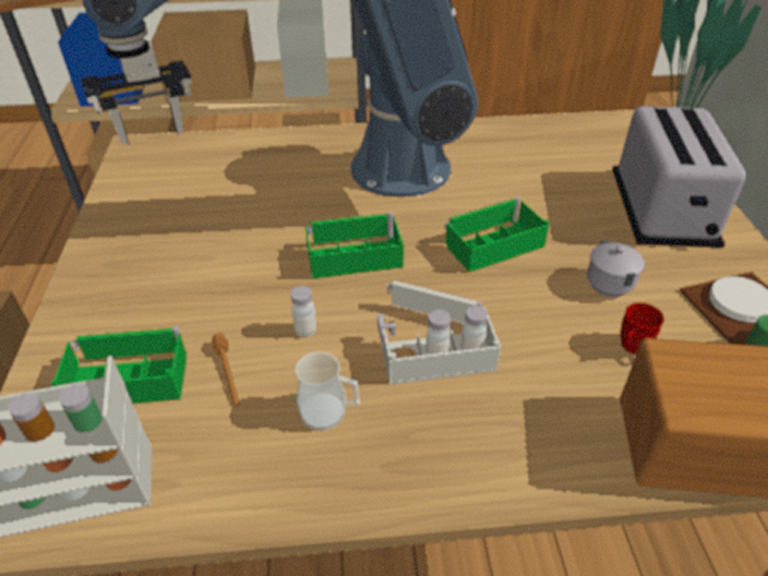

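View pics/top0.png

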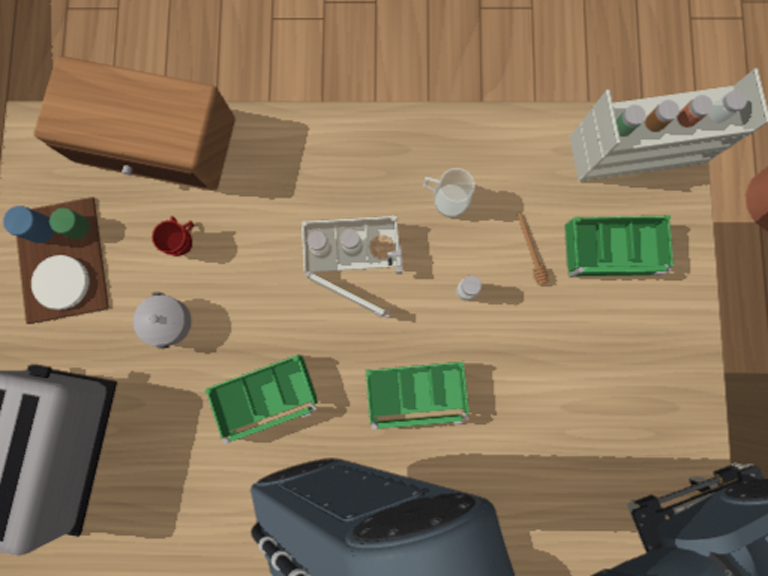

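Scene view (1.5x pixels): the loose jar is at (303,312) and the white bin at (440,350), with its gate ajar and two jars inside. Top view: jar at (469,288), bin at (352,245), cork pad in the right-hand (-y) bay at (383,245).

Could be mistaken for the jar: the rack jars at top (630–735,110), the in-bin jars at top (318,240) and (351,240), and the jug at (453,192). Could be mistaken for the bin: green bins at top (618,245), (417,395) and (262,397). I choose the single jar at (469,288) and the white bin, and check both with a close crop.

```bash
python3 - <<'E'
from h import *
s=snap("top"); c=snap("scene")
a=cv2.resize(s["pixels"][135:220,195:330,::-1],None,fx=5.5,fy=5.5,interpolation=cv2.INTER_CUBIC)
cv2.imwrite("pics/crop1.png",a[:, :742])
for n,v,(r0,r1,c0,c1) in(("top",s,(135,220,195,330)),("scene",c,(180,265,185,340))):
    im=v["pixels"]; hsv=cv2.cvtColor(im,cv2.COLOR_RGB2HSV)
    m=((hsv[...,1]<60)&(hsv[...,2]>110)).astype(np.uint8)
    mm=np.zeros_like(m); mm[r0:r1,c0:c1]=m[r0:r1,c0:c1]
    cs,_=cv2.findContours(mm,cv2.RETR_EXTERNAL,cv2.CHAIN_APPROX_NONE)
    for k in cs:
        if cv2.contourArea(k)>60: print(n,cv2.contourArea(k),cv2.boundingRect(k),cv2.minAreaRect(k),cv2.approxPolyDP(k,2,True)[:,0].tolist())
np.save("pics/top.npy",s,allow_pickle=True)
E
```

```text
top 188.0 (304, 184, 17, 16) ((312.0, 191.50001525878906), (13.435027122497559, 17.677669525146484), 45.0) [[318, 185], [311, 184], [305, 189], [304, 195], [307, 199], [313, 199], [319, 194]]
top 2396.5 (201, 144, 68, 68) ((234.98448181152344, 178.7362060546875), (67.2367172241211, 66.00355529785156), 86.633544921875) [[202, 147], [202, 180], [206, 186], [252, 210], [259, 211], [258, 206], [257, 209], [256, 206], [209, 181], [260, 177], [267, 181], [264, 144]]
top 152.5 (289, 135, 25, 10) ((301.0, 139.5), (9.0, 24.0), 90.0) [[289, 135], [298, 144], [306, 143], [313, 135]]
scene 818.5 (197, 235, 42, 30) ((217.5, 249.5), (29.0, 41.0), 90.0) [[199, 240], [198, 264], [230, 264], [228, 253], [236, 258], [238, 264], [238, 254], [227, 251], [220, 236], [207, 235]]
scene 404.5 (194, 190, 17, 34) ((202.01828002929688, 206.66464233398438), (33.35032272338867, 14.687394142150879), 83.6598129272461) [[201, 190], [194, 193], [194, 198], [199, 201], [195, 201], [196, 219], [199, 223], [206, 223], [210, 219], [207, 194]]
scene 3388.5 (252, 187, 82, 69) ((291.5870361328125, 217.4242401123047), (67.92078399658203, 78.67037200927734), 82.64761352539062) [[258, 189], [259, 194], [262, 194], [262, 202], [285, 208], [285, 212], [291, 218], [286, 218], [282, 226], [259, 228], [256, 219], [260, 218], [262, 223], [263, 216], [257, 216], [252, 209], [260, 255], [330, 246], [333, 231], [320, 201], [265, 187]]
```

View pics/crop1.png

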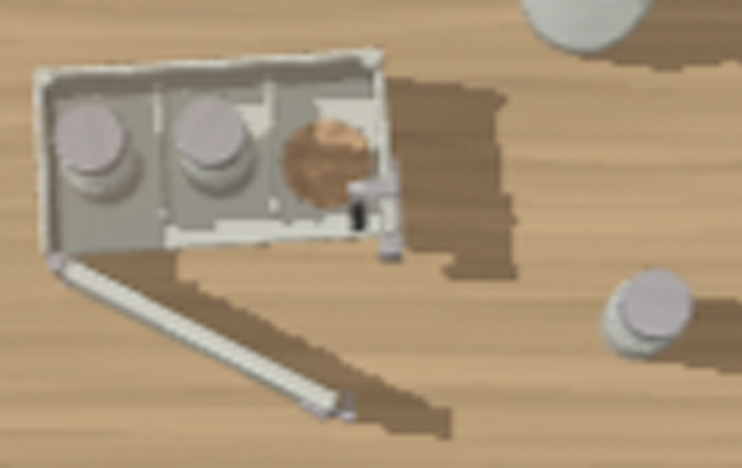

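The crop shows the jar cap at (657,304), the cork pad in the -y bay at (328,162), the bin's rear rim from (38,74) to (380,50), and the gate from (60,262) to (340,405), with the keeper near (388,215).

```bash
python3 - <<'E'
from h import *
s=np.load("pics/top.npy",allow_pickle=True).item()
P=lambda x,y:(195+(x+.5)/5.5-.5,135+(y+.5)/5.5-.5)
def W(n,x,y,z):
    p=onz(s,*P(x,y),z); print(n,np.round(p,4)); return p
j=W("jar",657,304,.095)
W("ja",89,137,.1+.003); W("jb",211,133,.1+.003)
cork=W("cork",328,162,.008)
rl=W("rearL",38,74,.06); rr=W("rearR",380,50,.06)
fl=W("frontL",50,255,.06)
W("hinge",62,263,.062); W("gatefree",338,405,.062);W("keeper",388,215,.055)
d=rl-rr; print("yaw",np.degrees(np.arctan2(-d[0],d[1])),np.linalg.norm(d))
yaw=np.arctan2(-d[0],d[1]); R=np.array([[np.cos(yaw),-np.sin(yaw)],[np.sin(yaw),np.cos(yaw)]])
b=(rl+rr)[:2]/2-R@[.05,0]; print("bin from rear",b,"from cork",cork[:2]-R@[0,-.061])
print("hinge",b+R@[-.056,.086])
E
```

```text
jar [ 0.5375 -0.2356  0.095 ]
ja [0.6222 0.0571 0.103 ]
jb [ 0.6245 -0.006   0.103 ]
cork [ 0.6293 -0.0651  0.008 ]
rearL [0.6663 0.0909 0.06  ]
rearR [ 0.6801 -0.0935  0.06  ]
frontL [0.5674 0.082  0.06  ]
hinge [0.5628 0.0752 0.062 ]
gatefree [ 0.4878 -0.0719  0.062 ]
keeper [ 0.5907 -0.0981  0.055 ]
yaw 4.281989372511431 0.1848996430021221
bin from rear [ 0.62331689 -0.00503304] from cork [ 0.62473786 -0.00422343]
hinge [0.56105199 0.07654565]
```

```bash
python3 -m handwheel '[[-1,3.5,2.8,-0.7,0,0,0.13],[-1,3.5,2.8,-0.7,0,0,0.13],[-1,3.5,2.8,-0.7,0,0,0.13],[-1,3.5,2.8,-0.7,0,0,0.13],[-1,3.5,2.8,-0.7,0,0,0.13]]' 25
python3 -m handwheel '[[-1,3.5,2.8,-0.7,0,0,0.13],[-1,3.5,2.8,-0.7,0,0,0.13],[-1,3.5,2.8,-0.7,0,0,0.13],[-1,3.5,2.8,-0.7,0,0,0.13],[-1,3.5,2.8,-0.7,0,0,0.13]]'
python3 -m handwheel '[[-1,0,0,0,0,0,0],[-1,0,0,0,0,0,0]]'
python3 - <<'E'
from h import *
s=snap("wrist"); save(s,"pics/w1.png"); st=env.sense(); print(st["q"],st["tool_rot"],s["origin"],st["tool_pos"]); print(proj(s,[.5375,-.2356,.095]), s["fx"])
E
```

```text
t: 0.7
tool_pos: [0.3631, -0.3759, 0.3695]
tool_rot: [[0.843, -0.539, 0.0], [-0.539, -0.843, -0.0], [0.0, 0.0, -1.0]]
force: [0.5, -0.6, 0.4]
width: 0.093
t: 1.2
tool_pos: [0.5382, -0.2358, 0.3344]
tool_rot: [[0.997, 0.081, -0.0], [0.081, -0.997, 0.0], [-0.0, -0.0, -1.0]]
force: [0.2, 0.4, 0.9]
width: 0.093
t: 1.4
tool_pos: [0.5373, -0.2366, 0.3342]
tool_rot: [[0.997, 0.077, -0.001], [0.077, -0.997, 0.0], [-0.001, -0.0, -1.0]]
force: [-0.9, -0.9, -0.1]
width: 0.0929
[-2.83984203e+01  2.83712288e+01  9.28076121e+01 -1.46764544e-02
  5.88547737e+01 -3.27050164e+01] [[ 9.97166343e-01  7.52256583e-02 -6.20338039e-04]
 [ 7.52257258e-02 -9.97166527e-01  8.61721523e-05]
 [-6.12097972e-04 -1.32593349e-04 -9.99999804e-01]] [ 0.53175376 -0.16298955  0.31515551] [ 0.53670276 -0.23733654  0.33453707]
(np.float64(255.46778032933057), np.float64(204.76983666120944)) 270.4563075244778
```

View pics/w1.png

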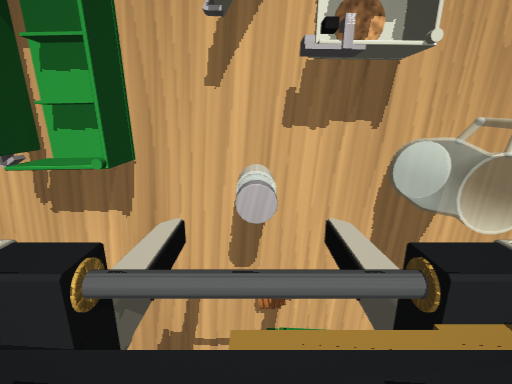

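The wrist view has the jar cap at (256,201), centred between the fingers and about 3 mm further +y than estimated. The bin's cork and keeper are at the top right.

```bash
python3 -m handwheel '[[-1,0,0.3,-3,0,0,0],[-1,0,0,-3,0,0,0],[-1,0,0,-2,0,0,0],[-1,0,0,-0.7,0,0,0],[-1,0,0,0,0,0,0]]' 25
python3 -m handwheel '[[1,0,0,0,0,0,0],[1,0,0,0,0,0,0],[1,0,0,0,0,0,0],[1,0,0,0,0,0,0],[1,0,0,0,0,0,0]]'
python3 -m handwheel '[[1,0,0,0,0,0,0],[1,0,0,0,0,0,0],[1,0,0,0,0,0,0]]'
```

```text
t: 1.95
tool_pos: [0.5364, -0.235, 0.2475]
tool_rot: [[0.997, 0.074, -0.001], [0.074, -0.997, 0.0], [-0.001, -0.0, -1.0]]
force: [-0.8, 0.3, 1.1]
width: 0.093
t: 2.45
tool_pos: [0.537, -0.2342, 0.248]
tool_rot: [[0.997, 0.076, 0.0], [0.076, -0.997, -0.0], [0.0, 0.0, -1.0]]
force: [0.4, -0.2, 0.7]
width: 0.0573
t: 2.75
tool_pos: [0.537, -0.2342, 0.2477]
tool_rot: [[0.997, 0.076, 0.0], [0.076, -0.997, 0.0], [0.0, -0.0, -1.0]]
force: [0.9, -0.2, -0.3]
width: 0.0384
```

```bash
python3 -m handwheel '[[1,0,0,0,0,0,0],[1,0,0,1,0,0,0],[1,0,0,3,0,0,0],[1,0,0,4,0,0,0],[1,0,0,4,0,0,0]]'
python3 -m handwheel '[[1,0,2,0,0,0,0],[1,1.8,3.3,0,0,0,0],[1,2.5,4,0,0,0,0],[1,2.5,4,0,0,0,0],[1,1.6,2.6,0,0,0,0]]'
python3 -m handwheel '[[1,0.8,1,0,0,0,0],[1,0,0,0,0,0,0],[1,0,0,0,0,0,0]]'
python3 - <<'E'
from h import *
for n in("wrist","scene","top"):
    s=snap(n); np.save(f"pics/{n}1.npy",s,allow_pickle=True)
    if n=="wrist": save(s,"pics/w2.png"); print("cork pred",proj(s,[.629,-.065,.008]))
    if n=="scene": save(s,"pics/s2.png",(140,270,180,360),4)
E
```

```text
t: 3.25
tool_pos: [0.5367, -0.2341, 0.3694]
tool_rot: [[0.997, 0.076, -0.001], [0.076, -0.997, 0.0], [-0.001, -0.0, -1.0]]
force: [0.7, -0.6, -2.0]
width: 0.0383
t: 3.75
tool_pos: [0.6218, -0.0726, 0.3684]
tool_rot: [[0.997, 0.077, 0.0], [0.077, -0.997, 0.0], [0.0, -0.0, -1.0]]
force: [0.4, 0.7, -2.0]
width: 0.038
t: 4.05
tool_pos: [0.6285, -0.0661, 0.3677]
tool_rot: [[0.997, 0.076, -0.001], [0.076, -0.997, -0.0], [-0.001, 0.0, -1.0]]
force: [-0.6, -0.8, -1.5]
width: 0.038
cork pred (np.float64(255.52661374274732), np.float64(175.03826394873374))
```

View pics/w2.png

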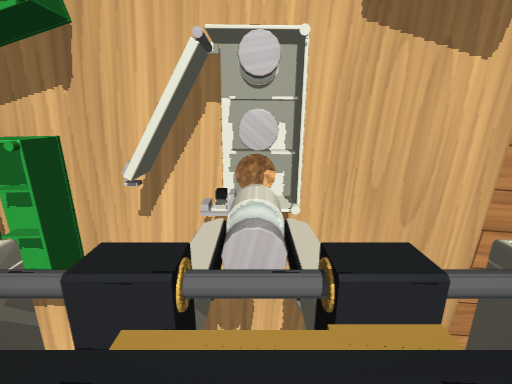

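View pics/s2.png

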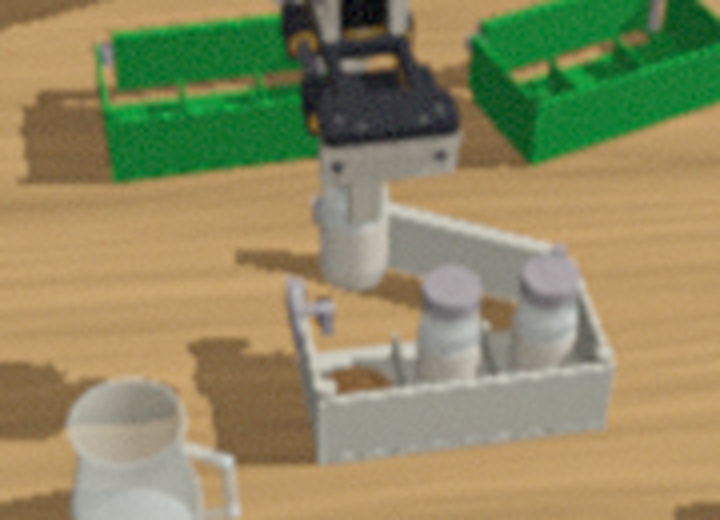

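The jar hangs upright. The cork is at about (255,174) in the wrist view against a prediction of (255.5,175), so the jar is aligned. I lower it.

```bash
python3 -m handwheel '[[1,0,0.1,-2,0,0,0],[1,0,0,-3,0,0,0],[1,0,0,-3,0,0,0],[1,0,0,-1.5,0,0,0],[1,0,0,-0.8,0,0,0]]'
python3 -m handwheel '[[1,0,0,-0.3,0,0,0],[1,0,0,-0.2,0,0,0],[1,0,0,0,0,0,0],[1,0,0,0,0,0,0]]'
python3 -m handwheel '[[1,0,0,-0.1,0,0,0],[1,0,0,0,0,0,0],[1,0,0,0,0,0,0]]'
```

```text
t: 4.7
tool_pos: [0.6286, -0.0649, 0.2637]
tool_rot: [[0.997, 0.075, -0.002], [0.075, -0.997, 0.0], [-0.002, -0.0, -1.0]]
force: [0.7, 0.1, -1.1]
width: 0.0384
t: 5.1
tool_pos: [0.6292, -0.0643, 0.2606]
tool_rot: [[0.997, 0.076, 0.001], [0.076, -0.997, -0.0], [0.001, 0.0, -1.0]]
force: [-0.2, -0.3, -1.6]
width: 0.038
t: 5.4
tool_pos: [0.629, -0.0642, 0.2588]
tool_rot: [[0.997, 0.076, 0.0], [0.076, -0.997, -0.0], [0.0, 0.0, -1.0]]
force: [-0.4, -0.4, -1.6]
width: 0.038
```

```bash
python3 -m handwheel '[[1,0,0,-0.1,0,0,0],[1,0,0,0,0,0,0],[1,0,0,0,0,0,0]]'
python3 -m handwheel '[[1,0,0,-0.1,0,0,0],[1,0,0,0,0,0,0],[1,0,0,0,0,0,0]]'
python3 -m handwheel '[[1,0,0,-0.05,0,0,0],[1,0,0,0,0,0,0],[1,0,0,0,0,0,0]]'
```

```text
t: 5.7
tool_pos: [0.629, -0.0642, 0.2577]
tool_rot: [[0.997, 0.076, -0.0], [0.076, -0.997, 0.0], [-0.0, -0.0, -1.0]]
force: [-0.5, -0.3, -1.9]
width: 0.038
t: 6.0
tool_pos: [0.629, -0.0642, 0.2567]
tool_rot: [[0.997, 0.076, -0.0], [0.076, -0.997, 0.0], [-0.0, -0.0, -1.0]]
force: [-0.8, -0.3, -1.2]
width: 0.038
t: 6.3
tool_pos: [0.629, -0.0643, 0.2562]
tool_rot: [[0.997, 0.076, -0.0], [0.076, -0.997, -0.0], [-0.0, 0.0, -1.0]]
force: [0.4, 0.3, -1.4]
width: 0.0383
```

```bash
python3 -m handwheel '[[1,0,0,-0.05,0,0,0],[1,0,0,0,0,0,0],[1,0,0,0,0,0,0]]'
python3 -m handwheel '[[1,0,0,-0.05,0,0,0],[1,0,0,0,0,0,0],[1,0,0,0,0,0,0]]'
python3 -m handwheel '[[1,0,0,-0.05,0,0,0],[1,0,0,0,0,0,0],[1,0,0,0,0,0,0]]'
```

```text
t: 6.6
tool_pos: [0.629, -0.0642, 0.2558]
tool_rot: [[0.997, 0.076, 0.0], [0.076, -0.997, -0.0], [0.0, 0.0, -1.0]]
force: [-0.8, 0.6, -0.7]
width: 0.0385
t: 6.9
tool_pos: [0.6291, -0.0643, 0.2556]
tool_rot: [[0.997, 0.076, 0.001], [0.076, -0.997, -0.0], [0.001, 0.0, -1.0]]
force: [-0.9, 0.6, 4.7]
width: 0.0381
t: 7.2
tool_pos: [0.6292, -0.0643, 0.2556]
tool_rot: [[0.997, 0.076, 0.001], [0.076, -0.997, -0.0], [0.001, 0.0, -1.0]]
force: [-1.6, -0.1, 9.5]
width: 0.0383
```

Contact with the pad registers at about 5–9 N. I relieve the press, open, and rise.

```bash
python3 -m handwheel '[[1,0,0,0.08,0,0,0],[0.1,0,0,0,0,0,0],[-0.4,0,0,0,0,0,0],[-0.4,0,0,0,0,0,0],[-0.4,0,0,0,0,0,0]]'
python3 -m handwheel '[[-0.4,0,0,0,0,0,0],[-0.4,0,0,1,0,0,0],[-0.4,0,0,3,0,0,0],[-0.4,0,0,4,0,0,0],[-0.4,0,0,4,0,0,0]]'
python3 -m handwheel '[[-0.4,0,0,0,0,0,0],[-0.4,0,0,0,0,0,0]]'
python3 - <<'E'
from h import *
for n in("wrist","scene","top"):
    s=snap(n); np.save(f"pics/{n}2.npy",s,allow_pickle=True)
    if n=="wrist": save(s,"pics/w3.png")
E
```

```text
t: 7.7
tool_pos: [0.6289, -0.0642, 0.2553]
tool_rot: [[0.997, 0.076, -0.0], [0.076, -0.997, 0.0], [-0.0, -0.0, -1.0]]
force: [0.1, 0.2, -0.7]
width: 0.0614
t: 8.2
tool_pos: [0.6288, -0.0642, 0.3775]
tool_rot: [[0.997, 0.076, -0.0], [0.076, -0.997, 0.0], [-0.0, -0.0, -1.0]]
force: [-0.7, 0.6, -0.9]
width: 0.0652
t: 8.4
tool_pos: [0.6288, -0.0642, 0.3766]
tool_rot: [[0.997, 0.076, 0.002], [0.076, -0.997, -0.0], [0.002, 0.0, -1.0]]
force: [0.3, 0.6, -1.2]
width: 0.0651
```

View pics/w3.png

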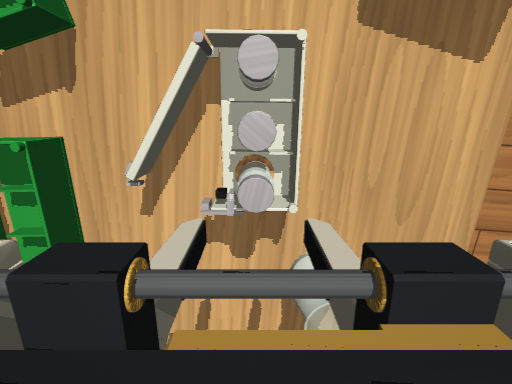

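The jar stands upright on the pad with its cap at (256,192), and the neighbours at (257,130) and (258,57) are undisturbed. The gate is still ajar, with its free end near (133,180). Next I close the fingers and move to the gate's front.

```bash
python3 -m handwheel '[[1,-2.4,0.8,0,0,0,0.146],[1,-2.4,0.8,0,0,0,0.146],[1,-2.4,0.8,0,0,0,0.146],[1,-2.4,0.7,0,0,0,0.146],[1,-2.4,0.7,0,0,0,0.146]]' 25
python3 -m handwheel '[[1,-2.4,0.7,0,0,0,0.146],[1,-2.7,0.7,0,0,0,0.146],[1,0,0,-3,0,0,0],[1,0,0,-4,0,0,0],[1,0,0,-4,0,0,0]]'
python3 -m handwheel '[[1,0,0,-3,0,0,0],[1,0,0,-1.7,0,0,0],[1,0,0,0,0,0,0],[1,0,0,0,0,0,0]]'
python3 - <<'E'
from h import *
for n in("scene","top"):
    s=snap(n); np.save(f"pics/{n}3.npy",s,allow_pickle=True)
    if n=="scene": save(s,"pics/s3.png",(140,270,180,360),4)
H=np.array([.562,.076]); 
def c(th,w=.0075):
    a=np.radians(-85.7)-th; e=np.array([np.cos(a),np.sin(a)]); n=np.array([-e[1],e[0]])
    return H+.125*e-(.005+w)*n,n
for th in np.arange(.55,-.11,-.05):
    p,n=c(th); print(round(th,2),np.round(p*100,2),np.round(n,3))
E
```

```text
t: 9.05
tool_pos: [0.5078, -0.0259, 0.3744]
tool_rot: [[0.688, 0.726, -0.002], [0.726, -0.688, 0.0], [-0.001, -0.002, -1.0]]
force: [0.8, -0.2, 0.3]
width: 0.0299
t: 9.55
tool_pos: [0.4575, -0.0121, 0.264]
tool_rot: [[0.455, 0.89, 0.0], [0.89, -0.455, -0.0], [0.0, 0.0, -1.0]]
force: [1.1, -0.2, 0.1]
width: 0.0006
t: 9.95
tool_pos: [0.4579, -0.0122, 0.2185]
tool_rot: [[0.455, 0.89, -0.001], [0.89, -0.455, 0.0], [-0.0, -0.001, -1.0]]
force: [-0.4, -0.4, 0.1]
width: 0.0005
0.55 [49.37 -2.94] [ 0.889 -0.457]
0.5 [49.91 -3.27] [ 0.911 -0.412]
0.45 [50.46 -3.57] [ 0.931 -0.366]
0.4 [51.02 -3.85] [ 0.948 -0.319]
0.35 [51.6  -4.09] [ 0.962 -0.271]
0.3 [52.19 -4.31] [ 0.975 -0.223]
0.25 [52.79 -4.49] [ 0.985 -0.174]
0.2 [53.4  -4.65] [ 0.992 -0.125]
0.15 [54.02 -4.77] [ 0.997 -0.075]
0.1 [54.64 -4.86] [ 1.    -0.025]
0.05 [55.26 -4.93] [1.    0.025]
-0.0 [55.89 -4.96] [0.997 0.075]
-0.05 [56.52 -4.96] [0.992 0.125]
-0.1 [57.15 -4.93] [0.985 0.174]
```

View pics/s3.png

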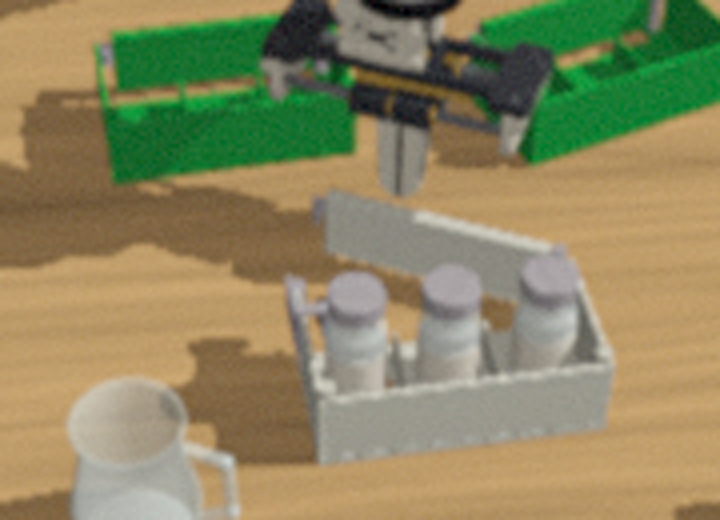

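The jar, neighbours and gate are all clear, and the closed fingers stand in front of the gate at (400,190). I approach it.

```bash
python3 -m handwheel '[[1,0.9,-0.4,-0.3,0,0,0],[1,0.9,-0.45,0,0,0,0],[1,0.9,-0.45,0,0,0,0],[1,0.3,-0.15,0,0,0,0],[1,0,0,0,0,0,0]]' 25
python3 -m handwheel '[[1,0.3,-0.15,0,0,0,0],[1,0.3,-0.15,0,0,0,0],[1,0.3,-0.15,0,0,0.01,0]]'
python3 -m handwheel '[[1,0.3,-0.15,0,0,0,0.02],[1,0.28,-0.15,0,0,0,0.025],[1,0.28,-0.15,0,0,0,0.025]]'
```

```text
t: 10.55
tool_pos: [0.4884, -0.0271, 0.2155]
tool_rot: [[0.456, 0.89, 0.0], [0.89, -0.456, -0.0], [0.0, 0.0, -1.0]]
force: [-0.6, 0.5, 0.1]
width: 0.0003
t: 10.85
tool_pos: [0.4971, -0.0313, 0.2156]
tool_rot: [[0.455, 0.89, -0.01], [0.89, -0.455, 0.0], [-0.005, -0.009, -1.0]]
force: [-0.2, 0.4, -0.1]
width: 0.0005
t: 11.15
tool_pos: [0.5058, -0.0358, 0.2155]
tool_rot: [[0.39, 0.921, -0.01], [0.921, -0.39, -0.001], [-0.005, -0.009, -1.0]]
force: [-0.4, -0.3, -0.6]
width: 0.0004
```

```bash
python3 -m handwheel '[[1,0.32,-0.15,0,0,-0.01,0.035],[1,0.32,-0.15,0,0,0,0.035],[1,0.32,-0.15,0,0,0,0.035],[1,0.32,-0.14,0,0,0,0.035],[1,0.32,-0.14,0,0,0,0.035]]'
python3 -m handwheel '[[1,0,0,0,0,0,0],[1,0,0,0,0,0,0]]'
python3 - <<'E'
from h import *
s=snap("scene"); np.save("pics/scene4.npy",s,allow_pickle=True); save(s,"pics/s4.png",(140,270,180,360),4)
print(env.sense()["tool_pos"],env.sense()["tool_rot"][:,0])
E
```

```text
t: 11.65
tool_pos: [0.5218, -0.0431, 0.2155]
tool_rot: [[0.223, 0.975, 0.0], [0.975, -0.223, -0.001], [-0.001, 0.0, -1.0]]
force: [-0.3, 0.3, 0.3]
width: -0.0001
t: 11.85
tool_pos: [0.5215, -0.043, 0.2155]
tool_rot: [[0.226, 0.974, 0.0], [0.974, -0.226, -0.001], [-0.001, 0.0, -1.0]]
force: [-0.6, 0.6, -0.4]
width: 0.0008
[ 0.52147473 -0.04301179  0.21550109] [ 2.26286526e-01  9.74060455e-01 -7.99131001e-04]
```

View pics/s4.png

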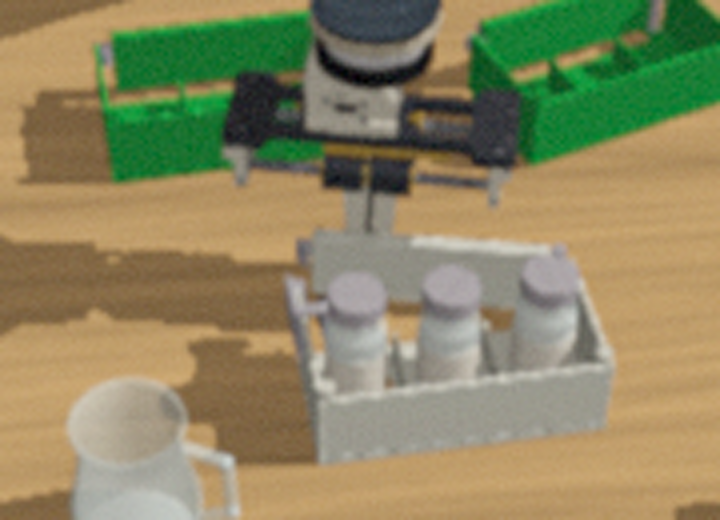

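The gate has been carried closed along with the fingers, free end now near (310,250), with negligible force. I continue in small steps and watch the force.

```bash
python3 -m handwheel '[[1,0.2,-0.06,0,0,0,0.017],[1,0.2,-0.06,0,0,0,0.017],[1,0.2,-0.06,0,0,0,0.017]]'
python3 -m handwheel '[[1,0.15,-0.04,0,0,0,0.013],[1,0.15,-0.04,0,0,0,0.013]]'
python3 -m handwheel '[[1,0.15,-0.03,0,0,0,0.013],[1,0.15,-0.03,0,0,0,0.013]]'
python3 -m handwheel '[[1,0.1,-0.02,0,0,0,0.008],[1,0.1,-0.02,0,0,0,0.008]]'
```

```text
t: 12.2
tool_pos: [0.5277, -0.0449, 0.2155]
tool_rot: [[0.174, 0.985, 0.0], [0.985, -0.174, -0.001], [-0.001, 0.0, -1.0]]
force: [0.9, 1.2, 0.5]
width: 0.0006
t: 12.4
tool_pos: [0.5307, -0.0457, 0.2155]
tool_rot: [[0.149, 0.989, 0.0], [0.989, -0.149, -0.001], [-0.001, 0.0, -1.0]]
force: [-0.4, -0.1, 0.4]
width: 0.0007
t: 12.6
tool_pos: [0.5337, -0.0463, 0.2155]
tool_rot: [[0.123, 0.992, 0.0], [0.992, -0.123, -0.001], [-0.001, 0.0, -1.0]]
force: [-0.7, 0.0, -0.6]
width: 0.0005
t: 12.8
tool_pos: [0.5356, -0.0466, 0.2155]
tool_rot: [[0.108, 0.994, 0.0], [0.994, -0.108, -0.001], [-0.001, 0.0, -1.0]]
force: [-0.1, 0.1, -0.6]
width: 0.0007
```

```bash
for i in 1; do python3 -m handwheel '[[1,0.1,-0.02,0,0,0,0.008],[1,0.1,-0.02,0,0,0,0.008]]'
python3 -m handwheel '[[1,0.1,-0.01,0,0,0,0.008],[1,0.1,-0.01,0,0,0,0.008]]'
python3 -m handwheel '[[1,0.1,-0.01,0,0,0,0.008],[1,0.1,-0.01,0,0,0,0.008]]'; done | grep -E "pos|force"
```

```text
tool_pos: [0.5376, -0.0471, 0.2156]
force: [-0.3, -0.6, -0.3]
tool_pos: [0.5396, -0.0472, 0.2155]
force: [0.2, 0.1, 0.1]
tool_pos: [0.5416, -0.0474, 0.2155]
force: [-0.6, -0.5, 0.2]
```

```bash
(python3 -m handwheel '[[1,0.1,-0.01,0,0,0,0.008],[1,0.1,-0.01,0,0,0,0.008]]'
python3 -m handwheel '[[1,0.1,-0.01,0,0,0,0.008],[1,0.1,-0.01,0,0,0,0.008]]'
python3 -m handwheel '[[1,0.1,0,0,0,0,0.008]]'
python3 -m handwheel '[[1,0.1,-0.01,0,0,0,0.008]]' ) | grep -E "pos|force"
```

```text
tool_pos: [0.5436, -0.0476, 0.2155]
force: [0.0, -0.0, -0.7]
tool_pos: [0.5456, -0.0478, 0.2155]
force: [-0.6, -0.2, 0.5]
tool_pos: [0.5465, -0.0479, 0.2155]
force: [-3.5, -1.2, 1.8]
tool_pos: [0.5474, -0.048, 0.2155]
force: [-2.8, -1.7, 1.6]
```

The latch has touched. I move to single small steps.

```bash
(python3 -m handwheel '[[1,0.05,0,0,0,0,0.004]]'
python3 -m handwheel '[[1,0.05,-0.01,0,0,0,0.004]]'
python3 -m handwheel '[[1,0.05,0,0,0,0,0.004]]'
python3 -m handwheel '[[1,0.05,-0.01,0,0,0,0.004]]' ) | grep -E "pos|force"
```

```text
tool_pos: [0.548, -0.048, 0.2155]
force: [-3.6, -1.8, 1.6]
tool_pos: [0.5484, -0.0481, 0.2155]
force: [-2.9, -1.5, 1.6]
tool_pos: [0.5489, -0.0481, 0.2154]
force: [-3.3, -2.7, -0.3]
tool_pos: [0.5495, -0.0482, 0.2154]
force: [-3.8, -3.4, 0.8]
```

```bash
(python3 -m handwheel '[[1,0.05,-0.02,0,0,0,0.004]]'
python3 -m handwheel '[[1,0.05,-0.02,0,0,0,0.004]]'
python3 -m handwheel '[[1,0.05,-0.02,0,0,0,0.004]]'
python3 -m handwheel '[[1,0.05,-0.01,0,0,0,0.004]]' ) | grep -E "pos|force"
```

```text
tool_pos: [0.5499, -0.0483, 0.2154]
force: [-4.1, -0.8, 1.1]
tool_pos: [0.5505, -0.0484, 0.2155]
force: [-4.1, 1.3, 1.4]
tool_pos: [0.551, -0.0485, 0.2154]
force: [-3.8, 3.3, 1.1]
tool_pos: [0.5515, -0.0485, 0.2154]
force: [-4.9, 2.8, 2.3]
```

```bash
(python3 -m handwheel '[[1,0.05,0.01,0,0,0,0.004]]'
python3 -m handwheel '[[1,0.05,0,0,0,0,0.004]]'
python3 -m handwheel '[[1,0.05,0,0,0,0,0.004]]'
python3 -m handwheel '[[1,0.05,0,0,0,0,0.004]]' ) | grep -E "pos|force"
```

```text
tool_pos: [0.552, -0.0485, 0.2154]
force: [-4.8, 0.8, 1.1]
tool_pos: [0.5524, -0.0486, 0.2154]
force: [-5.0, 2.0, 1.7]
tool_pos: [0.5529, -0.0486, 0.2154]
force: [-4.5, 0.6, 1.9]
tool_pos: [0.5534, -0.0486, 0.2154]
force: [-5.9, 1.7, 0.8]
```

```bash
(python3 -m handwheel '[[1,0.05,0,0,0,0,0.004]]'
python3 -m handwheel '[[1,0.05,0,0,0,0,0.004]]'
python3 -m handwheel '[[1,0.05,0,0,0,0,0.004]]' ) | grep -E "pos|force"
```

```text
tool_pos: [0.5539, -0.0487, 0.2154]
force: [-4.8, 0.9, 1.7]
tool_pos: [0.5548, -0.0487, 0.2156]
force: [-2.5, 0.5, -1.2]
tool_pos: [0.5553, -0.0488, 0.2156]
force: [-1.8, -0.2, -0.2]
```

The force has eased, so the latch is over the crest and the buffer comes next.

```bash
(python3 -m handwheel '[[1,0.04,0,0,0,0,0.003]]'
python3 -m handwheel '[[1,0.04,0,0,0,0,0.003]]'
python3 -m handwheel '[[1,0.04,0,0,0,0,0.003]]'
python3 -m handwheel '[[1,0.04,0,0,0,0,0.003]]' ) | grep -E "pos|force"
```

```text
tool_pos: [0.5556, -0.0488, 0.2156]
force: [-2.0, 0.7, -0.6]
tool_pos: [0.556, -0.0488, 0.2156]
force: [-2.3, -0.7, -0.7]
tool_pos: [0.5563, -0.0488, 0.2156]
force: [-2.6, -1.6, 0.3]
tool_pos: [0.5567, -0.0488, 0.2156]
force: [-2.3, -1.3, 0.2]
```

```bash
(python3 -m handwheel '[[1,0.04,0,0,0,0,0.003]]'
python3 -m handwheel '[[1,0.04,0,0,0,0,0.003]]'
python3 -m handwheel '[[1,0.04,0,0,0,0,0.003]]'
python3 -m handwheel '[[1,0.04,0,0,0,0,0.003]]' ) | grep -E "pos|force"
```

```text
tool_pos: [0.5571, -0.0489, 0.2156]
force: [-2.3, -2.5, 0.7]
tool_pos: [0.5575, -0.0488, 0.2156]
force: [-2.3, -2.2, 0.1]
tool_pos: [0.5579, -0.0488, 0.2156]
force: [-2.0, -1.8, 0.5]
tool_pos: [0.5583, -0.0488, 0.2155]
force: [-2.3, -1.7, -0.8]
```

```bash
(python3 -m handwheel '[[1,0.04,0,0,0,0,0.003]]'
python3 -m handwheel '[[1,0.04,-0.01,0,0,0,0.003]]'
python3 -m handwheel '[[1,0.04,0,0,0,0,0.003]]'
python3 -m handwheel '[[1,0.04,0,0,0,0,0.003]]' ) | grep -E "pos|force"
```

```text
tool_pos: [0.5587, -0.0487, 0.2156]
force: [-1.9, -1.9, -0.0]
tool_pos: [0.5591, -0.0488, 0.2155]
force: [-2.1, -1.2, 0.7]
tool_pos: [0.5595, -0.0488, 0.2156]
force: [-2.2, -2.7, 0.3]
tool_pos: [0.5599, -0.0488, 0.2156]
force: [-2.0, -1.4, 0.9]
```

```bash
(python3 -m handwheel '[[1,0.04,0,0,0,0,0.003]]'
python3 -m handwheel '[[1,0.04,0,0,0,0,0.003]]'
python3 -m handwheel '[[1,0.04,0,0,0,0,0.003]]'
python3 -m handwheel '[[1,0.04,0,0,0,0,0.003]]' ) | grep -E "pos|force"
```

```text
tool_pos: [0.5603, -0.0488, 0.2155]
force: [-2.6, -0.9, 0.7]
tool_pos: [0.5607, -0.0488, 0.2155]
force: [-1.3, -1.4, 0.5]
tool_pos: [0.5611, -0.0488, 0.2156]
force: [-2.6, -1.1, 0.4]
tool_pos: [0.5615, -0.0488, 0.2155]
force: [-1.4, -1.8, 1.1]
```

```bash
(python3 -m handwheel '[[1,0.03,0,0,0,0,0.002]]'
python3 -m handwheel '[[1,0.03,0,0,0,0,0.002]]'
python3 -m handwheel '[[1,0.03,0,0,0,0,0.002]]' ) | grep -E "pos|force"
```

```text
tool_pos: [0.5618, -0.0488, 0.2155]
force: [-2.2, -1.0, 0.8]
tool_pos: [0.562, -0.0488, 0.2155]
force: [-3.3, -1.6, 1.8]
tool_pos: [0.5623, -0.0489, 0.2155]
force: [-5.1, -1.6, 2.3]
```

```bash
(python3 -m handwheel '[[1,0.03,0,0,0,0,0.002]]'
python3 -m handwheel '[[1,0.03,0,0,0,0,0.002]]' ) | grep -E "pos|force"
```

```text
tool_pos: [0.5626, -0.0488, 0.2155]
force: [-3.4, -1.7, 1.0]
tool_pos: [0.5629, -0.0488, 0.2155]
force: [-4.3, -1.2, 1.9]
```

```bash
(python3 -m handwheel '[[1,0.03,0,0,0,0,0.002]]'
python3 -m handwheel '[[1,0.03,0,0,0,0,0.002]]' 
python3 -m handwheel '[[1,0,0,0,0,0,0]]') | grep -E "pos|force"
```

```text
tool_pos: [0.5631, -0.0488, 0.2155]
force: [-4.8, -1.9, 3.7]
tool_pos: [0.5633, -0.0488, 0.2155]
force: [-5.7, -0.6, 3.6]
tool_pos: [0.5634, -0.0488, 0.2155]
force: [-4.6, -1.7, 2.8]
```

```bash
(python3 -m handwheel '[[1,0.03,0,0,0,0,0]]'
python3 -m handwheel '[[1,0.03,0,0,0,0,0]]' 
python3 -m handwheel '[[1,0.03,0,0,0,0,0]]') | grep -E "pos|force"
```

```text
tool_pos: [0.5636, -0.0488, 0.2155]
force: [-6.2, -2.0, 3.5]
tool_pos: [0.5638, -0.0488, 0.2155]
force: [-7.9, -1.5, 4.2]
tool_pos: [0.564, -0.0488, 0.2155]
force: [-8.2, -1.1, 4.7]
```

```bash
(python3 -m handwheel '[[1,0.03,0,0,0,0,0]]'
python3 -m handwheel '[[1,0.03,0,0,0,0,0]]') | grep -E "pos|force"
```

```text
tool_pos: [0.5643, -0.0488, 0.2155]
force: [-8.3, -2.1, 6.0]
tool_pos: [0.5645, -0.0488, 0.2154]
force: [-10.0, -1.5, 6.7]
```

```bash
(python3 -m handwheel '[[1,0.02,0,0.03,0,0,0]]'
python3 -m handwheel '[[1,0.02,0,0.02,0,0,0]]') | grep -E "pos|force"
```

```text
tool_pos: [0.5645, -0.0488, 0.2155]
force: [-9.3, -2.4, 2.8]
tool_pos: [0.5646, -0.0488, 0.2155]
force: [-9.1, -2.5, 2.4]
```

```bash
(python3 -m handwheel '[[1,0.03,0,0.01,0,0,0]]'
python3 -m handwheel '[[1,0.02,0,0.01,0,0,0]]'
python3 -m handwheel '[[1,0.02,0,0,0,0,0]]') | grep -E "pos|force"
```

```text
tool_pos: [0.5648, -0.0488, 0.2155]
force: [-10.2, -1.6, 2.0]
tool_pos: [0.5649, -0.0488, 0.2155]
force: [-10.4, -2.6, -0.1]
tool_pos: [0.5651, -0.0488, 0.2155]
force: [-10.3, -3.0, 2.9]
```

```bash
(python3 -m handwheel '[[1,0.02,0,0,0,0,0]]'
python3 -m handwheel '[[1,0.02,0,0,0,0,0]]') | grep -E "pos|force"
```

```text
tool_pos: [0.5652, -0.0488, 0.2155]
force: [-11.5, -3.4, 3.7]
tool_pos: [0.5654, -0.0488, 0.2155]
force: [-12.1, -2.2, 3.3]
```

```bash
(python3 -m handwheel '[[1,0.02,0,0.01,0,0,0]]'
python3 -m handwheel '[[1,0.01,0,0,0,0,0]]'
python3 -m handwheel '[[1,0,0,0,0,0,0]]') | grep -E "pos|force"
```

```text
tool_pos: [0.5655, -0.0488, 0.2155]
force: [-11.3, -2.2, 1.6]
tool_pos: [0.5655, -0.0488, 0.2155]
force: [-12.3, -3.7, 2.9]
tool_pos: [0.5655, -0.0488, 0.2155]
force: [-12.6, -1.7, 2.6]
```

```bash
(python3 -m handwheel '[[1,0.02,0,0.01,0,0,0]]'
python3 -m handwheel '[[1,0.02,0,0,0,0,0]]'
python3 -m handwheel '[[1,0,0,0,0,0,0]]'
python3 -m handwheel '[[1,0,0,0,0,0,0]]') | grep -E "pos|force"
```

```text
tool_pos: [0.5657, -0.0488, 0.2155]
force: [-12.8, -3.5, 2.4]
tool_pos: [0.5658, -0.0488, 0.2155]
force: [-12.8, -3.3, 2.6]
tool_pos: [0.5658, -0.0488, 0.2155]
force: [-14.2, -3.1, 3.1]
tool_pos: [0.5658, -0.0488, 0.2155]
force: [-12.5, -3.0, 2.8]
```

```bash
(python3 -m handwheel '[[1,0.03,0,0,0,0,0]]'
python3 -m handwheel '[[1,0,0,0,0,0,0]]'
python3 -m handwheel '[[1,0,0,0,0,0,0]]'
python3 -m handwheel '[[1,-0.05,0,0,0,0,0],[1,-0.05,0,0,0,0,0],[1,-0.05,0,0,0,0,0],[1,-0.05,0,0,0,0,0]]'
python3 -m handwheel '[[1,-0.1,0,0,0,0,0],[1,-0.1,0,0,0,0,0],[1,-0.2,0,0,0,0,0],[1,-0.5,0,0,0,0,0],[1,-1,0,0,0,0,0]]'
python3 -m handwheel '[[1,-2,0,0,0,0,0],[1,-1,0,0,0,0,0],[1,0,0,0,0,0,0],[1,0,0,0,0,0,0]]') | grep -E "^t|pos|force"
python3 - <<'E'
from h import *
s=snap("scene"); np.save("pics/scene5.npy",s,allow_pickle=True)
t=snap("top"); np.save("pics/top5.npy",t,allow_pickle=True)
a=cv2.resize(s["pixels"][170:260,240:345,::-1],None,fx=5.5,fy=5.5,interpolation=cv2.INTER_CUBIC)
cv2.imwrite("pics/s5.png",a)
E
```

```text
t: 19.9
tool_pos: [0.566, -0.0488, 0.2155]
tool_rot: [[-0.11, 0.994, -0.006], [0.994, 0.11, -0.0], [0.0, -0.006, -1.0]]
force: [-13.6, -2.0, 3.2]
t: 20.0
tool_pos: [0.5661, -0.0488, 0.2155]
tool_rot: [[-0.109, 0.994, -0.006], [0.994, 0.109, -0.0], [0.0, -0.006, -1.0]]
force: [-14.4, -2.0, 3.4]
t: 20.1
tool_pos: [0.566, -0.0488, 0.2155]
tool_rot: [[-0.11, 0.994, -0.006], [0.994, 0.11, -0.0], [0.0, -0.006, -1.0]]
force: [-13.3, -1.9, 3.6]
t: 20.5
tool_pos: [0.5645, -0.0488, 0.2156]
tool_rot: [[-0.109, 0.994, -0.004], [0.994, 0.109, -0.0], [-0.0, -0.004, -1.0]]
force: [-8.4, -2.9, -1.2]
t: 21.0
tool_pos: [0.5466, -0.0488, 0.2167]
tool_rot: [[-0.109, 0.994, 0.002], [0.994, 0.109, -0.001], [-0.001, 0.002, -1.0]]
force: [-0.1, 0.7, 0.9]
t: 21.4
tool_pos: [0.517, -0.0489, 0.2168]
tool_rot: [[-0.109, 0.994, 0.002], [0.994, 0.109, -0.001], [-0.001, 0.001, -1.0]]
force: [-0.5, -0.2, -0.5]
```

View pics/s5.png

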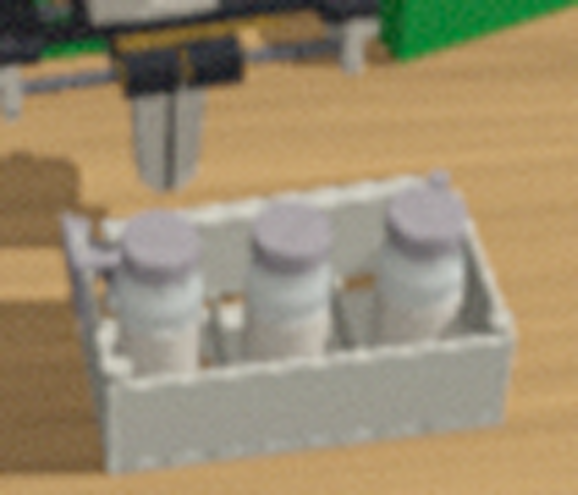

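The gate looks shut and stayed so after the fingers withdrew. The jars stand upright. I do a gentle touch test to confirm it is latched: a latched gate should hold firm at low force.

```bash
(python3 -m handwheel '[[1,1,0,0,0,0,0],[1,1.5,0,0,0,0,0],[1,1,0,0,0,0,0],[1,0.6,0,0,0,0,0],[1,0.1,0,0,0,0,0]]'
python3 -m handwheel '[[1,0.1,0,0,0,0,0]]'
python3 -m handwheel '[[1,0.05,0,0,0,0,0]]'
python3 -m handwheel '[[1,0.05,0,0,0,0,0]]'
python3 -m handwheel '[[1,0.05,0,0,0,0,0]]'
python3 -m handwheel '[[1,0.05,0,0,0,0,0]]'
python3 -m handwheel '[[1,0.05,0,0,0,0,0]]'
python3 -m handwheel '[[1,0,0,0,0,0,0]]') | grep -E "pos|force"
```

```text
tool_pos: [0.5592, -0.0488, 0.2163]
force: [0.8, 0.4, 1.2]
tool_pos: [0.5594, -0.0488, 0.2162]
force: [0.1, 0.0, -0.3]
tool_pos: [0.5598, -0.0488, 0.2164]
force: [0.7, -0.1, -0.5]
tool_pos: [0.5604, -0.0488, 0.2164]
force: [0.2, -0.2, 0.9]
tool_pos: [0.5609, -0.0488, 0.2165]
force: [-0.8, 0.9, 0.4]
tool_pos: [0.5615, -0.0488, 0.2165]
force: [0.1, 0.2, 0.5]
tool_pos: [0.5621, -0.0488, 0.2165]
force: [0.4, -0.2, 0.1]
tool_pos: [0.5621, -0.0488, 0.2164]
force: [-0.0, 0.3, -0.3]
```

```bash
(python3 -m handwheel '[[1,0.05,0,0,0,0,0]]'
python3 -m handwheel '[[1,0.05,0,0,0,0,0]]'
python3 -m handwheel '[[1,0.05,0,0,0,0,0]]'
python3 -m handwheel '[[1,0.04,0,0,0,0,0]]'
python3 -m handwheel '[[1,0,0,0,0,0,0]]') | grep -E "pos|force"
```

```text
tool_pos: [0.5625, -0.0489, 0.2164]
force: [-2.2, -0.2, 1.1]
tool_pos: [0.5629, -0.0488, 0.2164]
force: [-2.6, 0.1, 3.3]
tool_pos: [0.5632, -0.0488, 0.2163]
force: [-5.0, 0.4, 4.4]
tool_pos: [0.5636, -0.0488, 0.2163]
force: [-6.7, -1.0, 4.2]
tool_pos: [0.5636, -0.0488, 0.2164]
force: [-5.9, 0.1, 4.2]
```

The gate rests about 0.9 mm further in than where the buffer was first touched, without the fingers. That is more than the roughly 2 N of gate friction could hold, so the latch is holding. I retreat and make a final check.

```bash
(python3 -m handwheel '[[1,-0.05,0,0,0,0,0],[1,-0.1,0,0,0,0,0],[1,-0.3,0,0,0,0,0],[1,-1,0,0,0,0,0],[1,-2,0,0,0,0,0]]'
python3 -m handwheel '[[1,-3,0,0,0,0,0],[1,-2,0,2,0,0,0],[1,0,0,4,0,0,0],[1,0,0,4,0,0,0],[1,0,0,4,0,0,0]]'
python3 -m handwheel '[[1,-2,0,2,0,0,0],[1,0,0,0,0,0,0],[1,0,0,0,0,0,0],[1,0,0,0,0,0,0],[1,0,0,0,0,0,0]]' ) | grep -E "^t|pos|force"
python3 - <<'E'
from h import *
t=snap("top"); s=snap("scene")
A=s["pixels"][130:290,130:440,::-1]; B=t["pixels"][60:230,70:380,::-1]
cv2.imwrite("pics/fin.png",cv2.resize(np.vstack([A,B]),None,fx=1.8,fy=1.8,interpolation=cv2.INTER_CUBIC))
E
```

```text
t: 23.7
tool_pos: [0.5293, -0.0488, 0.2165]
tool_rot: [[-0.109, 0.994, 0.002], [0.994, 0.109, -0.001], [-0.001, 0.002, -1.0]]
force: [-0.6, -0.4, 0.3]
t: 24.2
tool_pos: [0.4786, -0.0488, 0.3579]
tool_rot: [[-0.109, 0.994, 0.001], [0.994, 0.109, -0.001], [-0.001, 0.001, -1.0]]
force: [0.2, -0.2, 0.8]
t: 24.7
tool_pos: [0.4596, -0.0488, 0.3753]
tool_rot: [[-0.109, 0.994, -0.001], [0.994, 0.109, -0.0], [-0.0, -0.001, -1.0]]
force: [0.6, 0.5, -0.0]
```

View pics/fin.png

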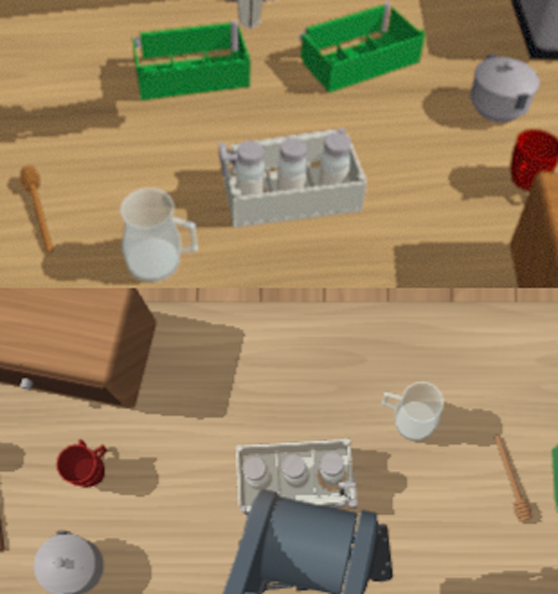

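The final view shows three jars upright in the bin at scene (248,165), (292,160) and (336,157). The gate is shut, the arm is clear, and the jug, dipper, bowl and cups are where they were.

```bash
python3 -c "
from rig import workorder; print(workorder.finish_job())"
```

```text
the job is handed in; nothing more can be done
None
```

I stood the loose jar on the cork pad in the bin's -y bay. Then I eased the gate shut over the keeper and handed the job in at about 25 s.

- **Jar:** it touched down on the pad at about 5 N and read up to 9.5 N before I relieved the press. It stands upright, and nothing else looked moved in the last pictures.
- **Gate:** the latch touched at about 0.095 rad (estimated) and rode over at about 4–6 N. I then pressed the buffer to about 13.8 N square to the face. Total force on the gate stayed near 15 N, with the highest single reading about 14.9 N.
- **Latch check:** the gate stayed shut when I let go. A second light touch met it about 0.9 mm inward of where the buffer first resisted, which fits a latched gate with its buffer pressed. I inferred this from contact positions; there was no distinct snap in the force readings, and 1 mm is too small to see in the pictures.
- **Slip:** one approach row had a stray 0.01 rad tilt. I undid it a few rows later, and it had no visible effect.

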